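# Clear the litho stone and set the lamp for photographing

### The job

Get the drawing on the stone ready to be photographed. On the lamp console, draw the limit pin out of its bore and park it upright in the notch of the side fork, its collar resting on the prongs; with the pin out of the way, turn the outer brightness ring clockwise until its lug lines up with the white full mark, leaving the small inner knob at its setting. Clear every standing loupe off the stone and hang it by its loop on the hook arm, in front of the loupe that hangs there already, without knocking that one off or disturbing the things around.

Things in the scene. Friction and masses are not known exactly. Their poses are not given: they have to be found in the camera images.
- console: Fixed grey lamp control box 160 x 160 x 55 mm, origin at the centre of its underside, z up, x away from the robot at yaw 0. On top, on one vertical axis at its centre: a wide black outer ring (brightness) and above it a small aluminium inner knob (colour). A steel limit pin stands in a bore in the top. A two-pronged steel fork sticks out of the box's -y side.
- outer_dial (a joint): Turn of the black outer ring, rad, growing clockwise seen from above, 0 to 2.75; stays where left (friction 0.08 N m). Ring: diameter 56 mm, 2 to 34 mm above the box's top. The bearing of its lug in the box's frame (counterclockwise from its x) is 1.77 - value. The pin in its bore, at bearing 0.77, stops the lug at about value 0.77; at 2.3 the lug is at the full mark.
- lug (a point): Top of the outer ring's radial lug, 56 mm from the dial axis, 10 mm above the box's top. The lug is 8 mm wide, reaches 60 mm from the axis and lies 2 to 10 mm above the box's top.
- dial_axis (a point): Point on the common vertical axis of both dials, at the level of the box's top.
- full_mark (a point): Full-brightness mark: middle of the white radial bar (18 x 5 mm) on the box's top, 70 mm from the dial axis, at bearing -0.53 in the box's frame. Small black ticks mark the lower settings.
- inner_pointer (a point): Rim end of the black pointer line on top of the inner knob, 13 mm from the axis. The inner knob is 26 mm in diameter, from 36 to 54 mm above the box's top, and turns very easily (0.01 N m). It must keep its setting.
- pin: Loose steel limit pin, 74 mm long, 60 g, origin at the centre of its foot, z up along it: shaft of 8 mm diameter (0 to 24 mm), collar of 18 mm diameter (24 to 28 mm), round grip of 14 mm diameter (28 to 74 mm). At the start the shaft is in the bore and the collar rests on the box's top; parked, the shaft hangs between the prongs and the collar rests on them.
- bore (a point): Mouth of the bore (10 mm diameter, 26 mm deep) in the box's top, 56 mm from the dial axis at bearing 0.77 in the box's frame.
- notch (a point): Where the pin is to be parked: middle of the notch between the prongs, level with their upper faces, 14 mm out from the box's side. The prongs are level, 13 mm wide, 33 mm long, 8 mm thick, flush with the box's top (55 mm up); the notch is 12 mm wide, runs along the box's y and is open above, below and outwards.
- hook: Fixed hook stand, origin under its 16 mm post at table level. A round steel arm of 8 mm diameter, its axis 170 mm above the table, runs level from the post along the stand's -x (roughly to the robot) for 185 mm and ends in a tip turned up by 14 mm; the post ends 20 mm above that axis. loupe0 already hangs near the post; the others go on in front of it.
- hook_root (a point): Axis of the hook arm where it meets the post.
- hook_tip (a point): End of the hook's upturned tip, 14 mm above the arm's axis, 191 mm out from the post.
- stone: Fixed limestone drawing slab, 320 x 340 x 50 mm, origin at the centre of its underside; the loupes to be cleared stand on it.
- loupe0: Standing loupe already hanging on the hook arm; must stay. 134 mm tall, 220 g, heavy foot 34 (x) x 52 (y) x 10 mm; upright lens of 54 mm diameter, 10 mm thick, up to 61 mm; above it a house-shaped steel loop 10 mm thick (x), 46 mm wide, inside 36 mm wide (y), open along x from 61 to its peak at 107 mm; on it a grip tab 12 (x) x 16 (y) mm, 110 to 134 mm up. Origin: centre of the foot's underside.
- loupe0_eye (a point): Point 102.5 mm above loupe0's foot, inside the loop's peak: when hung, the hook arm passes along the loupe's x and its axis goes through this point.
- loupe1: A standing loupe like loupe0, at the start upright on the stone (it may be absent). Origin: centre of the underside of its foot; z up through the loop and tab, y across the loop.
- loupe1_eye (a point): Point 102.5 mm above loupe1's foot, inside the loop's peak: on the hook arm's axis when hung.
- loupe2: A standing loupe like loupe0, at the start upright on the stone (it may be absent). Origin: centre of the underside of its foot; z up through the loop and tab, y across the loop.
- loupe2_eye (a point): Point 102.5 mm above loupe2's foot, inside the loop's peak: on the hook arm's axis when hung.
- loupe3: A standing loupe like loupe0, at the start upright on the stone (it may be absent). Origin: centre of the underside of its foot; z up through the loop and tab, y across the loop.
- loupe3_eye (a point): Point 102.5 mm above loupe3's foot, inside the loop's peak: on the hook arm's axis when hung.
- case: Bystander: black spectacles case 70 x 150 x 35 mm, origin under its centre.
- tusche: Bystander: closed amber ink jar, 52 mm diameter, 90 mm tall, origin under its centre.
- crayon_cup: Bystander: white cup, 68 mm diameter, 80 mm tall, origin under its centre.

How it is judged:
On the way, in this order (a step that is already met when the one before it is completed fails the run):
1. the limit pin is drawn clear of its bore (distance between pin and bore above 0.045 m), for 0.1 s.
2. the outer ring's lug is at the full mark (value of joint outer_dial between 2.18 and 2.42 rad), for 0.3 s.
At the end, for the whole second after the job is handed in: The pin stands upright in the notch (within 15 mm of its middle, collar on the prongs); the outer ring is within 0.12 rad of 2.3; every loupe present hangs on the hook arm through its loop, its eye point within 12 mm of the hook arm's axis, between post and tip (all of step 2 and horizontal distance between pin and notch below 0.015 m and z of pin in the frame of console between 0.025 and 0.037 m and angle between pin's own z axis and vertical below 0.2 rad and linear speed of pin below 0.05 m/s and y of loupe0_eye in the frame of hook between -0.012 and 0.012 m and z of loupe0_eye in the frame of hook between 0.158 and 0.182 m and x of loupe0_eye in the frame of hook between -0.188 and -0.008 m and y of loupe1_eye in the frame of hook between -0.012 and 0.012 m and z of loupe1_eye in the frame of hook between 0.158 and 0.182 m and x of loupe1_eye in the frame of hook between -0.188 and -0.008 m and y of loupe2_eye in the frame of hook between -0.012 and 0.012 m and z of loupe2_eye in the frame of hook between 0.158 and 0.182 m and x of loupe2_eye in the frame of hook between -0.188 and -0.008 m and y of loupe3_eye in the frame of hook between -0.012 and 0.012 m and z of loupe3_eye in the frame of hook between 0.158 and 0.182 m and x of loupe3_eye in the frame of hook between -0.188 and -0.008 m); the robot touches nothing.
It fails at once if the inner knob is turned away from its setting (pointer end moved more than 3 mm, about 13 degrees) (distance of inner_pointer from where it was at the start of the episode above 0.003 m).
It fails at once if the loupe already hanging is knocked off the hook (z of loupe0_eye in the frame of hook below 0.145 m).
It fails at once if a bystander is moved more than 3 cm (distance of any of case, tusche, crayon_cup from where it was at the start of the episode above 0.03 m).
Of loupe1, loupe2, loupe3 only 2 to 3 are there at a start; the rules pass over those that are not, and their reading is None.
At some moment in a run one of loupe1, loupe2, loupe3 may be knocked a few centimetres aside while the robot is not near it.
It also fails if it takes over 210 s, if anything falls off the work surface, if the arm or the gripper's body presses on something with over 40 N, if the wrist force passes 120 N, or if a joint passes its speed limit or range.

### The arm

A 6-joint arm with a two-finger parallel gripper is mounted at the origin on the work surface. World frame = base frame: x ahead of the robot, y to its left, z up, the work surface at z = 0. Lengths are in m, angles in rad, forces in N, time in s.
With the tool pointing down it reaches from about 0.425 to 0.925 m from the base axis. Payload 12.5 kg.
Tool frame: the origin (TCP) lies midway between the tips of the shut fingers; the grasp point (between the pads) lies 19 mm behind it; z points along the fingers, y is the line along which they close (so a half turn about z gives the same grasp; the last joint's range is limited). The gripper opens to 85 mm and grips with 20 to 120 N. Pads are 22 mm wide; open, the fingers measure 114 mm over their backs; the gripper's body (76 mm by 85 mm) begins 54 mm behind the grasp point. The pads swing forward as they close: fully open they stand 13 mm farther back than shut.
Start: joints at [1.18, 0.491, 1.559, -0, 1.092, -0.106], TCP at [0.176, 0.6, 0.192] pointing down, gripper open.
Joint ranges: [-3.1, 3.1], [-0.84, 2.19], [0.05, 2.79], [-1.13, 4.28], [0.06, 2.93], [-2.69, 2.69]. Speed limits (rad/s): [2.22, 2.22, 2.79, 3.14, 3.14, 3.14].

### API

Orientations are given as a unit quaternion [x, y, z, w].
In Python, from workcell import ctrl, hand, read_camera, calibration, ticket gives the robot as it stands. Calls block until the motion is done:
- ctrl.move_ptp(position, orientation): joint-space move of the TCP to a pose.
- ctrl.servo_line(position, orientation=None, vel=0.15, contact_N=None): straight line of the TCP; orientation=None keeps the orientation; vel is the mean speed in m/s. With contact_N (N) it stops when the force on the tool has changed by that much, and returns True; else False.
- ctrl.goto_joints(angles): joint-space move.
- hand.move_gripper(opening, f_grip=None): opening from 0.0 (shut) to 1.0 (fully open); f_grip is the grip in N (None keeps the last); returns when the fingers have stopped.
- ctrl.dwell(seconds).
- ctrl.ik(position, orientation): joint angles nearest the present ones, or None.
- ctrl.get_obs(): the state.
- read_camera(name): name is "scene" or "top" or "wrist"; returns the picture (480x640x3 uint8, blue, green, red); there is no depth.
- calibration(name): a dict with "mtx" (3x3 intrinsics, pixels), "pose" (4x4, takes a point from camera to world coordinates); the wrist camera has in their place "mount" (4x4, takes a point from camera to tool coordinates, whose origin is the TCP and whose axes are the flange's). Camera axes: x right, y down, z forward; pixel columns grow to the right and rows downward; lengths in m; the calibration is good to about 2 mm. The wrist camera is an equidistant fisheye: a pixel r from the principal point sees the ray r / f radians off the axis. A picture is of the moment at which its call begins: read the wrist's pose just before it. calibration takes no time and is no camera call.
A pose or a line that the arm cannot do raises ctrl.PlanningError and nothing moves.
- ticket.close_job(): hands the job in; it is judged then, once.
The state is a dict: "clock": time; "joint_positions": joint angles; "qvel": joint speeds; "effort": joint torques, N m; "position": TCP position; "tool_rot": TCP orientation; "contact_force": force on the tool from outside, world axes, zero at the start; "wrist_torque": the same for the moment, N m; "opening": opening from 0.0 (shut) to 1.0 (fully open); "grasp_force": force on a finger pad.
Only numpy, scipy, OpenCV 4.12 (cv2) and the standard library are available. Lean on these libraries where they do the work, as an engineer would, in place of code of your own. Each camera call takes 0.05 s, during which the arm holds its last target. There are 200 camera calls.

## Working session

There is one attempt and no reset: what is moved stays moved. The work goes in short steps, each a Python script; the robot and the scene stay as the last script left them, time stands still between calls to the robot, and variables do not carry over. Pictures are saved under pics/ and viewed, at most 14 in all, crops included, and the job is handed in when it is done.

```bash
ls; mkdir -p pics
python3 - <<'E'
from workcell import *
import cv2
print(ctrl.get_obs())
for n in("scene","top"):
    cv2.imwrite(f"pics/{n}0.png",read_camera(n)); print(n,calibration(n))
print(calibration("wrist"))
E
```

```text
pics
{'clock': 0.0, 'joint_positions': array([ 1.18042706e+00,  4.91568820e-01,  1.55943185e+00,  1.68436574e-05,
        1.09173391e+00, -1.05607945e-01]), 'qvel': array([-0.00295416,  0.00050418, -0.00098842, -0.00019749, -0.0001332 ,
        0.00057707]), 'effort': array([ 6.61408994e-04, -6.18437290e+01, -2.61599278e+01,  1.60327721e-05,
        3.82742583e-03, -1.24767840e-05]), 'position': array([0.17545564, 0.59958561, 0.19102808]), 'tool_rot': array([ 1.41903912e-01,  9.89880272e-01, -5.51661392e-04, -1.47388258e-04]), 'contact_force': array([ 0.23866094, -0.06674838,  0.15397575]), 'wrist_torque': array([-0.02238561,  0.01609029, -0.02093668]), 'grasp_force': 0.0, 'opening': 1.0021749707244902}
scene {'mtx': array([[549.86623687,   0.        , 318.62021073],
       [  0.        , 549.86623687, 241.1217088 ],
       [  0.        ,   0.        ,   1.        ]]), 'pose': array([[ 0.53002231,  0.46960355, -0.70607992,  1.39227062],
       [ 0.8479695 , -0.28869739,  0.44452394, -0.52693023],
       [ 0.00490659, -0.83434185, -0.55122555,  0.76491233],
       [ 0.        ,  0.   
[... 270 characters left out ...]
,
       [-0.99999705,  0.00151374, -0.00190028, -0.01694513],
       [ 0.00165826, -0.14636524, -0.98922923,  1.31551427],
       [ 0.        ,  0.        ,  0.        ,  1.        ]])}
{'mtx': array([[371.64829954,   0.        , 319.2568998 ],
       [  0.        , 371.64829954, 242.68569023],
       [  0.        ,   0.        ,   1.        ]]), 'mount': array([[-8.61130789e-05, -9.48257491e-01, -3.17502320e-01,
         8.23324097e-02],
       [ 9.99999976e-01, -1.45748418e-04,  1.64074241e-04,
         1.55967468e-03],
       [-2.01860088e-04, -3.17502298e-01,  9.48257481e-01,
        -1.82864671e-01],
       [ 0.00000000e+00,  0.00000000e+00,  0.00000000e+00,
         1.00000000e+00]])}
```

View pics/scene0.png

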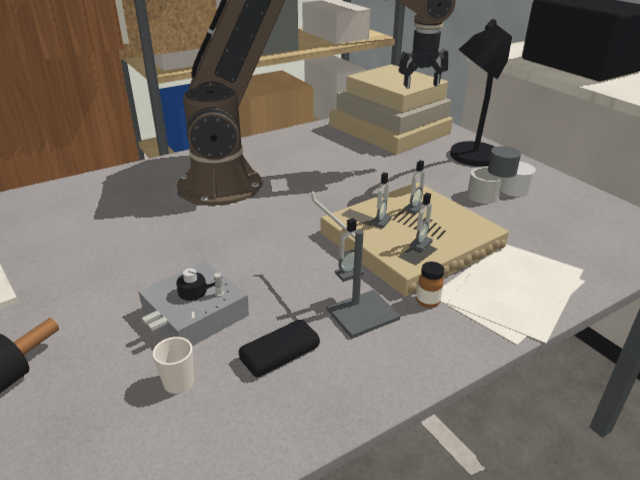

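View pics/top0.png

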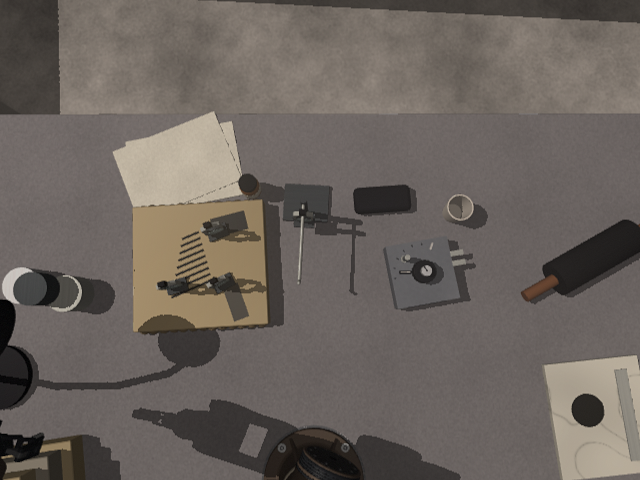

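The scene shows three loupes on the stone, with tabs at scene (384,178), (420,166) and (427,199). In the top view the hook arm runs (304,210)→(299,283) and the console is around (425,272). I'll zoom in.

Run:
```python
import cv2,numpy as np
t=cv2.imread("pics/top0.png");s=cv2.imread("pics/scene0.png")
r=lambda im,x,y,w,h,f:cv2.resize(im[y:y+h,x:x+w],None,fx=f,fy=f,interpolation=cv2.INTER_CUBIC)
# 4 panels 400x300
a=r(t,380,230,100,75,4);b=r(t,140,200,133,100,3)
c=r(s,135,255,120,90,3.3334);d=r(s,300,150,160,120,2.5)
f=lambda p:cv2.resize(p,(400,300))
cv2.imwrite("pics/c0.png",np.vstack([np.hstack([f(a),f(b)]),np.hstack([f(c),f(d)])]))
```

```text
(no output)
```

View pics/c0.png

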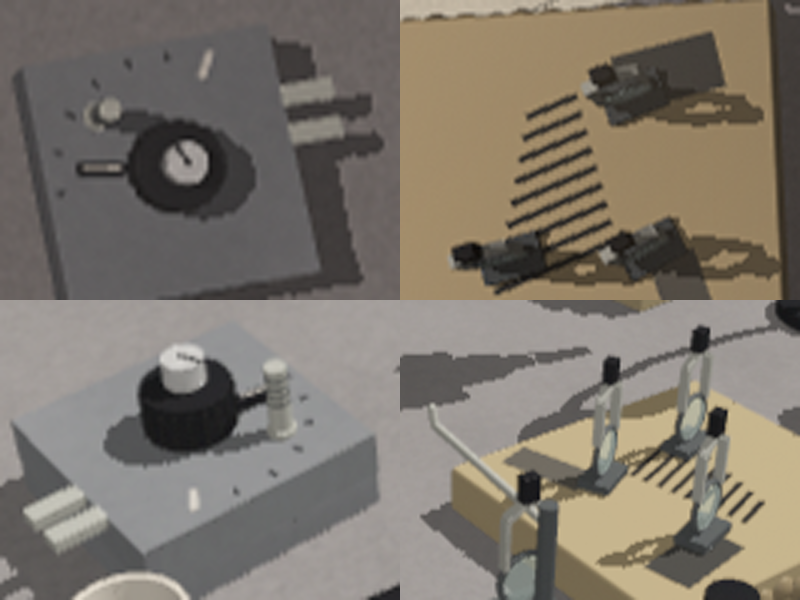

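Panel a shows the knob top at top-cam (426.7,270), pin top at (407,257) and full mark at (431.5,246.2). Panel b shows the three tabs. The lug points left, so the dial is near value 0.1. Next I'll triangulate, then move the wrist camera over the console.

```bash
cat > h.py <<'E'
from workcell import ctrl, hand, read_camera, calibration, ticket
import numpy as np, cv2
from scipy.spatial.transform import Rotation as Rn
A=np.array
def Q(a):
    "tool down, closing line (tool y) at world bearing a"
    s,c=np.sin(a),np.cos(a)
    return Rn.from_matrix(A([[-s,c,0],[c,s,0],[0,0,-1]])).as_quat()
def ray(cam,uv,obs=None):
    k=calibration(cam); K=k["mtx"]
    d=A([(uv[0]-K[0,2])/K[0,0],(uv[1]-K[1,2])/K[1,1],1.])
    if cam=="wrist":
        r=np.hypot(d[0],d[1]); d=A([*(d[:2]*np.sin(r)/max(r,1e-9)),np.cos(r)])
        T=np.eye(4);T[:3,:3]=Rn.from_quat(obs["tool_rot"]).as_matrix();T[:3,3]=obs["position"];T=T@k["mount"]
    else: T=k["pose"]; d/=np.linalg.norm(d)
    return T[:3,3],T[:3,:3]@d
def onz(cam,uv,z,obs=None):
    o,d=ray(cam,uv,obs); return o+d*(z-o[2])/d[2]
def tri(*rays):
    M=0;b=0
    for o,d in rays:
        P=np.eye(3)-np.outer(d,d); M=M+P; b=b+P@o
    return np.linalg.solve(M,b)
def project(p,obs):
    "world point -> wrist pixel"
    k=calibration("wrist");K=k["mtx"];T=np.eye(4);T[:3,:3]=Rn.from_quat(obs["tool_rot"]).as_matrix();T[:3,3]=obs["position"]
    c=(np.linalg.inv(T@k["mount"])@A([*p,1]))[:3]; r=np.hypot(c[0],c[1]); th=np.arctan2(r,c[2])
    return K[0,0]*th*c[:2]/r+K[:2,2]
def snap(name,crop=None):
    o=ctrl.get_obs(); im=read_camera("wrist"); cv2.imwrite(f"pics/{name}.png",im); return o,im
E
python3 - <<'E'
from h import *
np.set_printoptions(precision=4,suppress=True)
T={"knob":((426.7,270),(189.9,271.2),.109),"pin":((407,257),(218.1,274.5),.105),"mark":((431.5,246.2),(193.2,315),.055),
"L1":((207.2,224.9),(427.2,198.8),.184),"L2":((162,284.8),(420,166),.184),"L3":((212.5,281.5),(384.4,178),.184),"hooktip":((299,283),(314,194),.184)}
P={}
for n,(t,s,z) in T.items():
    P[n]=onz("top",t,z); print(n,P[n],tri(ray("top",t),ray("scene",s)),onz("scene",s,z))
print("posttop",onz("top",(304,206),.19),onz("scene",(359,231),.19))
d=P["mark"]-P["knob"];print("yaw",np.arctan2(d[1],d[0])+.53,np.hypot(*d[:2]))
d=P["pin"]-P["knob"];print("yaw",np.arctan2(d[1],d[0])-.77,np.hypot(*d[:2]))
for p,a in ((P["knob"],0),(P["L1"],0),(P["L2"],0)):
    print(ctrl.ik([p[0]-.05,p[1],.35],Q(np.pi/2)))
E
```

```text
knob [ 0.5146 -0.277   0.109 ] [ 0.5145 -0.276   0.1125] [ 0.5099 -0.2744  0.109 ]
pin [ 0.5467 -0.2308  0.105 ] [ 0.5466 -0.2302  0.1069] [ 0.5444 -0.2292  0.105 ]
mark [ 0.5789 -0.3029  0.055 ] [ 0.5788 -0.3016  0.0577] [ 0.5761 -0.3001  0.055 ]
L1 [0.6143 0.2417 0.184 ] [0.6162 0.2445 0.1734] [0.6303 0.231  0.184 ]
L2 [0.4772 0.3396 0.184 ] [0.4777 0.3437 0.1716] [0.4969 0.3255 0.184 ]
L3 [0.4844 0.2256 0.184 ] [0.4848 0.2279 0.1723] [0.5027 0.2127 0.184 ]
hooktip [0.4807 0.0296 0.184 ] [0.4817 0.0313 0.1835] [0.4832 0.0326 0.184 ]
posttop [0.6572 0.0186 0.19  ] [0.6667 0.0229 0.19  ]
yaw 0.14671571024668562 0.06927742907691874
yaw 0.1943260150817866 0.056279474059520954
[-0.6598  0.2441  1.5198 -0.      1.3776 -2.2306]
[ 0.2971  0.3648  1.3458 -0.      1.4309 -1.2737]
[ 0.5507  0.252   1.5091 -0.      1.3805 -1.0201]
```

Run:
```python
from h import *
for a in (-.63,2.51):
    try:print(a,ctrl.ik([.546,-.230,.25],Q(a)),ctrl.ik([.52,-.277,.25],Q(a)))
    except Exception as e:print(e)
ctrl.move_ptp([.53,-.255,.26],Q(-.63))
o,im=snap("w1"); print(o["position"],o["clock"])
for p in ([.5465,-.2305,.105],[.5145,-.2765,.109],[.579,-.302,.055]): print(project(p,o))
```

```text
-0.63 [-5.10146842e-01  3.91652969e-01  1.56377959e+00 -4.44089210e-16
  1.18616010e+00  1.19853158e-01] [-6.01543694e-01  3.86651699e-01  1.57183559e+00 -4.44089210e-16
  1.18310537e+00  2.84563062e-02]
2.51 None None
[ 0.53024778 -0.25443533  0.25995968] 3.3417
[319.50130487 181.64811085]
[320.75617861 241.07641844]
[382.61997377 210.27614354]
```

View pics/w1.png

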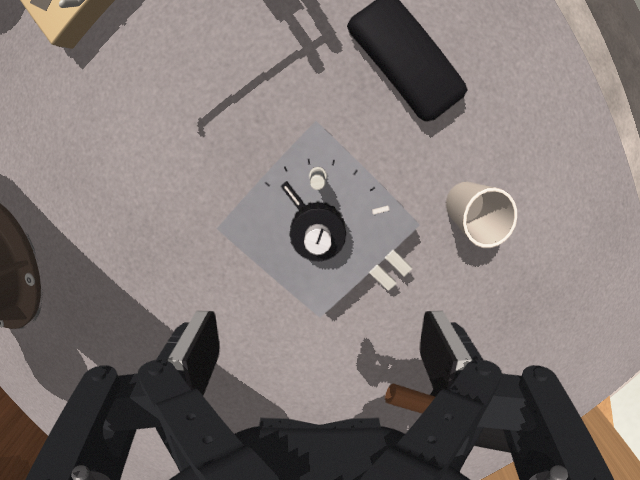

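The wrist view matches the estimates: pin top (317,182), knob (317,240), mark (381,210). The fork's prong roots are near (388,255) and (372,270). I'll refine the console pose from the box corners and prongs.

Run:
```python
from h import *
np.set_printoptions(precision=4,suppress=True)
o=ctrl.get_obs(); im=cv2.imread("pics/w1.png")
z=lambda u,h:onz("wrist",u,h,o)
c=[z(u,.055) for u in((317,122),(418,225),(322,317),(218,228))]
for p in c: print(p)
print("center",np.mean(c,0))
for i,off in zip(range(4),(0,)*4):
    d=c[(i+1)%4]-c[i]; print(np.hypot(*d[:2]),np.arctan2(d[1],d[0]))
print("knob",z((317.5,240),.109),"pin",z((317,180),.105),"mark",z((381,210),.055))
for n,u in dict(r1=(388,255),r2=(372,270),e1=(409,270),e2=(391,287)).items(): print(n,z(u,.055))
g=cv2.cvtColor(im,cv2.COLOR_BGR2GRAY)
cv2.imwrite("pics/c1.png",cv2.resize(im[110:330,205:425],(600,600),interpolation=cv2.INTER_CUBIC))
```

```text
[ 0.5767 -0.1848  0.055 ]
[ 0.6026 -0.3394  0.055 ]
[ 0.4493 -0.3693  0.055 ]
[ 0.4208 -0.2113  0.055 ]
center [ 0.5123 -0.2762  0.055 ]
0.1567473851144403 -1.405043475351207
0.15614051181958274 -2.948790324909204
0.16054814108193793 1.7494294139669713
0.15815183383082482 0.16850695232092358
knob [ 0.5126 -0.2739  0.109 ] pin [ 0.5455 -0.228   0.105 ] mark [ 0.5777 -0.3008  0.055 ]
r1 [ 0.5558 -0.349   0.055 ]
r2 [ 0.531  -0.3534  0.055 ]
e1 [ 0.5659 -0.3793  0.055 ]
e2 [ 0.5374 -0.3849  0.055 ]
```

View pics/c1.png

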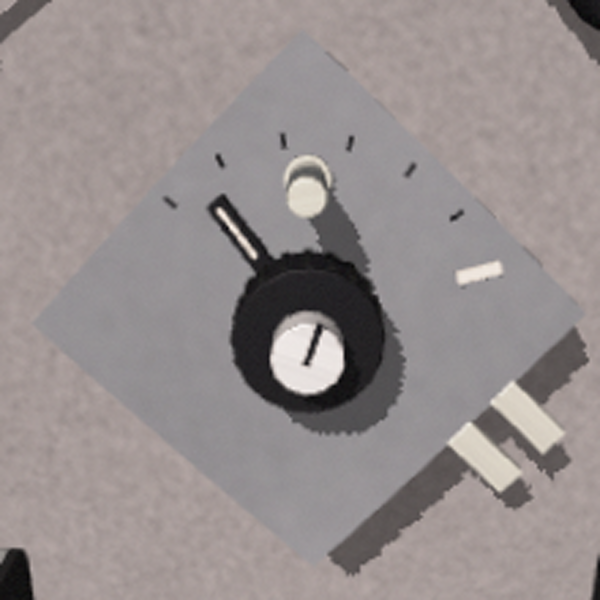

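Run:
```python
from h import *
np.set_printoptions(precision=4,suppress=True)
q=Q(-.63)
hand.move_gripper(0.6,40)
ctrl.servo_line([.5458,-.2292,.15],q)
ctrl.servo_line([.5458,-.2292,.067],q,vel=.1)
hand.move_gripper(0,40); o=ctrl.get_obs(); print(o["opening"],o["grasp_force"],o["contact_force"])
ctrl.servo_line([.5458,-.2292,.18],q,vel=.08)
o=ctrl.get_obs(); print(o["opening"],o["grasp_force"],o["position"],o["clock"])
ctrl.servo_line([.5471,-.3652,.18],q,vel=.15)
o,im=snap("w2")
print(project([.5471,-.3652,.055],o),project([.5471,-.3652,.111],o))
cv2.imwrite("pics/c2.png",cv2.resize(im[130:450,160:480],(600,600),interpolation=cv2.INTER_CUBIC))
```

```text
-0.0005452124397346094 0.0 [-0.3571  0.1409  0.3122]
0.0012516643028539095 0.0 [ 0.5456 -0.2291  0.1795] 7.825
[321.1222 221.1942] [321.509  241.6911]
```

View pics/c2.png

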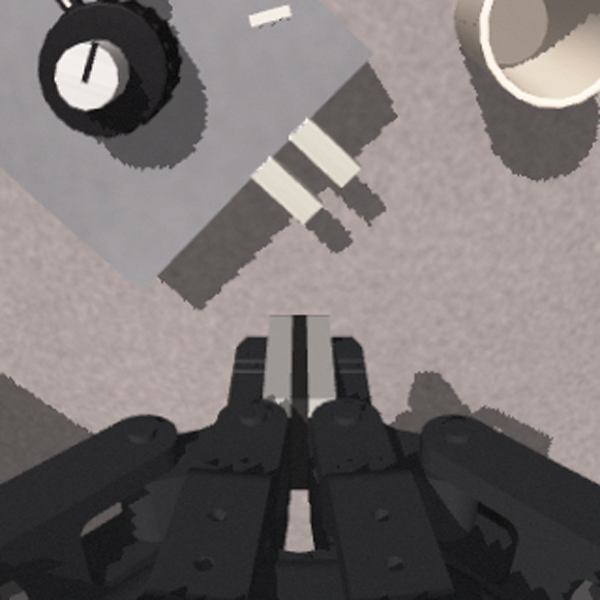

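The shut fingers at (320,298) hold nothing, so the grasp missed the pin. I'll check the projected TCP against the fingertip pixel and look at the pin again.

Run:
```python
from h import *
np.set_printoptions(precision=4,suppress=True)
o=ctrl.get_obs(); print(o["position"],project(o["position"],o),project(o["position"]+[0,0,.019],o))
q=Q(-.63)
ctrl.servo_line([.53,-.255,.20],q,vel=.2)
o,im=snap("w3"); print(project([.5458,-.2292,.105],o), project(o["position"],o))
cv2.imwrite("pics/c3.png",cv2.resize(im[80:380,170:470],(600,600),interpolation=cv2.INTER_CUBIC))
```

```text
[ 0.5472 -0.3643  0.1801] [321.5211 280.8132] [321.7494 296.667 ]
[316.7592 192.0947] [321.5235 280.81  ]
```

View pics/c3.png

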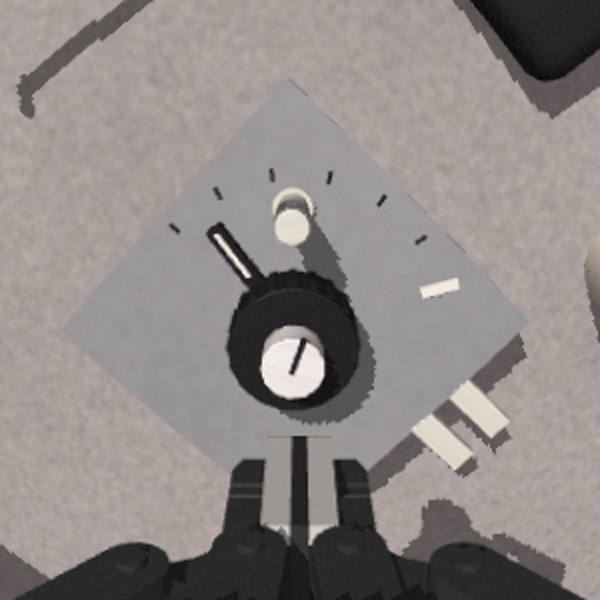

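The pin is undisturbed at (316,193), where predicted. But the shut fingertips appear at (320,298), while the TCP projects to (321.5,281), so the tips are offset from where I assumed. I'll check with the scene camera.

Run:
```python
from h import *
np.set_printoptions(precision=4,suppress=True)
o=ctrl.get_obs(); R=Rn.from_quat(o["tool_rot"]).as_matrix(); im=read_camera("scene"); k=calibration("scene")
def ps(p):
    c=(np.linalg.inv(k["pose"])@A([*p,1]))[:3]; return (k["mtx"]@c/c[2])[:2]
t=o["position"]; print(o["tool_rot"],Q(-.63),t)
print("tcp px",ps(t),"up20",ps(t+[0,0,.02]),"x-20",ps(t-R[:,0]*.02))
for d in(0,.01,.02,.03,.04): print(d,project(t+R[:,0]*.011+[0,0,d],o),project(t-R[:,0]*.011+[0,0,d],o))
u=ps(t).astype(int);x0,y0=u[0]-60,max(0,u[1]-60)
print(x0,y0);c=im[y0:y0+100,x0:x0+120].copy();cv2.circle(c,(int(u[0]-x0),int(u[1]-y0)),1,(0,0,255),-1)
cv2.imwrite("pics/s3.png",cv2.resize(c,(720,600),interpolation=cv2.INTER_CUBIC))
```

```text
[ 0.8915  0.4531 -0.      0.0001] [0.8914 0.4532 0.     0.    ] [ 0.5302 -0.2559  0.1998]
tcp px [197.177  235.0066] up20 [195.9291 226.0296] x-20 [186.7809 234.552 ]
0 [321.5695 261.8378] [321.4785 298.9445]
0.01 [321.6991 269.0905] [321.5948 307.5673]
0.02 [321.8416 277.0961] [321.7214 316.9968]
0.03 [321.9988 285.9693] [321.8595 327.3377]
0.04 [322.1729 295.8475] [322.0105 338.7104]
137 175
```

View pics/s3.png

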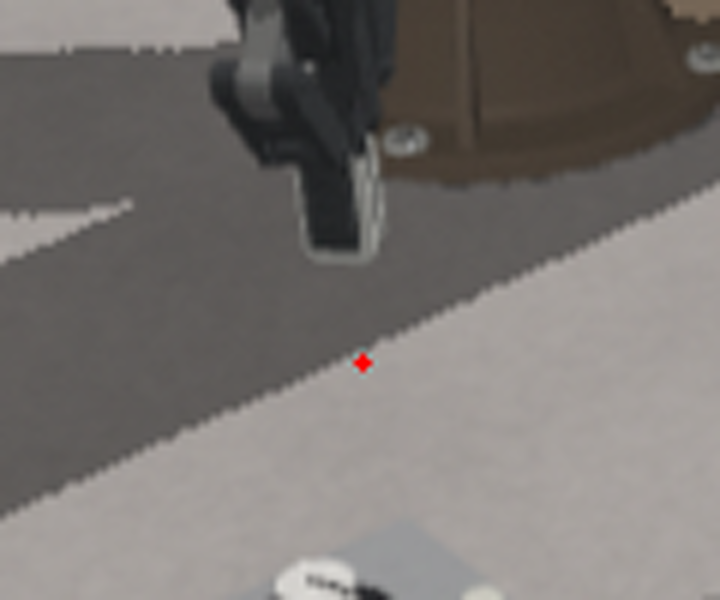

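The scene view shows the shut tips about 38–40 mm above the reported TCP (crop (345,260) against the red dot at (363,363)). The wrist view agrees, so the stated tool length is wrong. I'll measure it with a light touch on free table.

Run:
```python
from h import *
np.set_printoptions(precision=4,suppress=True)
q=Q(-.63)
ctrl.servo_line([.47,-.10,.10],q,vel=.25)
ctrl.servo_line([.47,-.10,-.02],q,vel=.1,contact_N=6)
print(ctrl.get_obs()["position"])
r=ctrl.servo_line([.47,-.10,-.055],q,vel=.02,contact_N=6)
o=ctrl.get_obs();print(r,o["position"],o["contact_force"],o["clock"])
ctrl.servo_line([.47,-.10,.10],q,vel=.2)
```

```text
[ 0.4703 -0.1001 -0.0196]
True [ 0.47   -0.1    -0.0396] [-0.6767  0.561   7.9093] 13.05
```

The tips really sit 39 mm above the reported TCP. I'll compensate for that and grasp the pin.

```bash
cat >> h.py <<'E'
OFF=.039   # real fingertips are this far above the reported TCP (tool down)
def go(x,y,ztip,a,vel=.15,contact=None,ptp=False):
    p=[x,y,ztip-OFF]
    if ptp: return ctrl.move_ptp(p,Q(a))
    return ctrl.servo_line(p,Q(a),vel=vel,contact_N=contact)
def st():
    o=ctrl.get_obs(); print("t%.1f"%o["clock"],"open %.3f"%o["opening"],"gf %.1f"%o["grasp_force"],o["contact_force"].round(1),o["position"].round(4)); return o
E
python3 - <<'E'
from h import *
a=-.63
hand.move_gripper(0.6,40)
go(.5458,-.2292,.15,a,.25)
go(.5458,-.2292,.069,a,.1); st()
hand.move_gripper(0,40); st()
go(.5458,-.2292,.18,a,.08); st()
go(.5471,-.3652,.18,a)
o,im=snap("w4")
print(project([.5471,-.3652,.055],o),project([.5471,-.3652,.143],o))
cv2.imwrite("pics/c4.png",cv2.resize(im[130:350,210:430],(600,600),interpolation=cv2.INTER_CUBIC))
E
```

```text
t16.1 open 0.599 gf 0.0 [ 0.4 -0.2  0.1] [ 0.5461 -0.2293  0.0305]
t16.6 open 0.154 gf 38.9 [-0.2  0.2  5.9] [ 0.546  -0.2293  0.0305]
t18.1 open 0.149 gf 38.9 [-0.1 -0.8 -0.4] [ 0.5456 -0.2291  0.1405]
[321.4599701  234.66451414] [322.37520894 283.41868025]
```

View pics/c4.png

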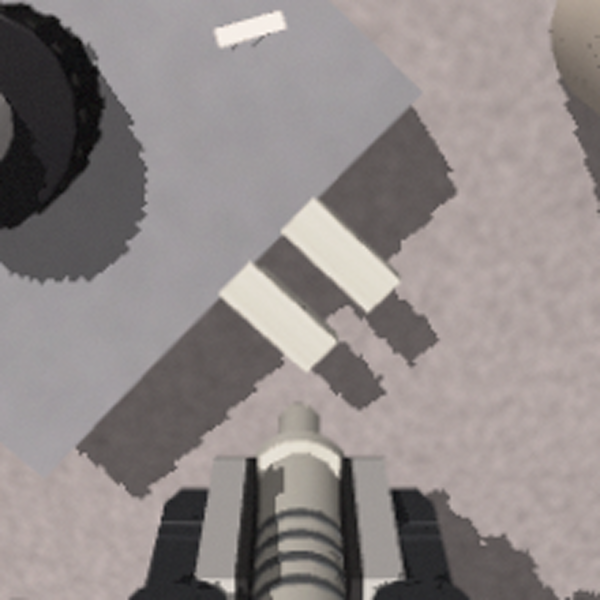

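The pin is held: its foot shows at crop (300,410), and the notch middle at crop (303,281), i.e. pixel (321.3,233). I'll park it.

Run:
```python
from h import *
a=-.63
o=st(); n=onz("wrist",(321.3,233),.055,o)+A([.81,-.59,0])*.0008; print(n)
go(n[0],n[1],.105,a,.12)
o,im=snap("w5"); cv2.imwrite("pics/c5.png",cv2.resize(im[190:350,240:400],(600,600),interpolation=cv2.INTER_CUBIC))
r=go(n[0],n[1],.080,a,.03,contact=5); print(r); st()
if not r:
    r=go(n[0],n[1],.066,a,.02,contact=5); print(r); st()
```

```text
t19.2 open 0.150 gf 38.9 [ 0.8  0.  -0.5] [ 0.5472 -0.3643  0.1411]
[ 0.54854069 -0.36445567  0.055     ]
False
t21.0 open 0.147 gf 38.9 [-0.2 -0.5  0.3] [ 0.5486 -0.3645  0.0411]
True
t21.6 open 0.148 gf 39.3 [-1.2  0.2  5.6] [ 0.5486 -0.3644  0.0305]
```

View pics/c5.png

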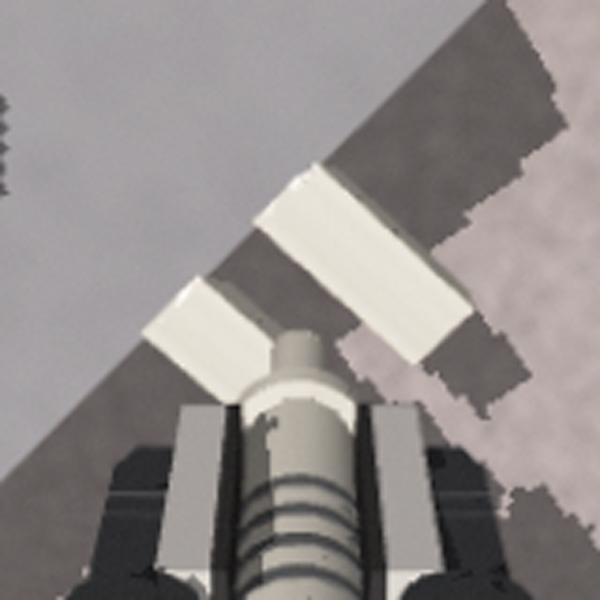

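Contact came exactly at the collar-on-prongs height. I'll release the pin, then grip the lug and turn the ring.

Run:
```python
from h import *
a=-.63
hand.move_gripper(0.4); o=st()
p=o["position"]; go(p[0],p[1],.16,a,.1)
w={"position":A([.53024778,-.25443533,.25995968]),"tool_rot":Q(-.63)}
C=A([.513,-.2757]); l=onz("wrist",(283.8,183.3),.065,w)[:2]-C
b0=np.arctan2(l[1],l[0]); print("lug",b0,np.hypot(*l),"value",1.77-(b0-.172))
P=lambda b,r=.050:C+r*A([np.cos(b),np.sin(b)])
go(*P(b0),.16,b0-np.pi/2,ptp=True)
hand.move_gripper(0.35,20)
print(go(*P(b0),.0585,b0-np.pi/2,.06,contact=6)); st()
hand.move_gripper(0,20); st()
o,im=snap("w6"); cv2.imwrite("pics/c6.png",cv2.resize(im[150:390,200:440],(600,600),interpolation=cv2.INTER_CUBIC))
print(b0)
```

```text
t21.9 open 0.400 gf 0.0 [ 0.  -0.1  0.4] [ 0.5482 -0.3641  0.0298]
lug 1.5834884135348142 0.06039949534153955 value 0.35851158646518577
False
t25.7 open 0.351 gf 0.0 [-1.1 -0.   0.6] [ 0.5125 -0.2258  0.0198]
t26.0 open 0.082 gf 22.8 [-1.7  1.   2.7] [ 0.5123 -0.2257  0.0197]
1.5834884135348142
```

View pics/c6.png

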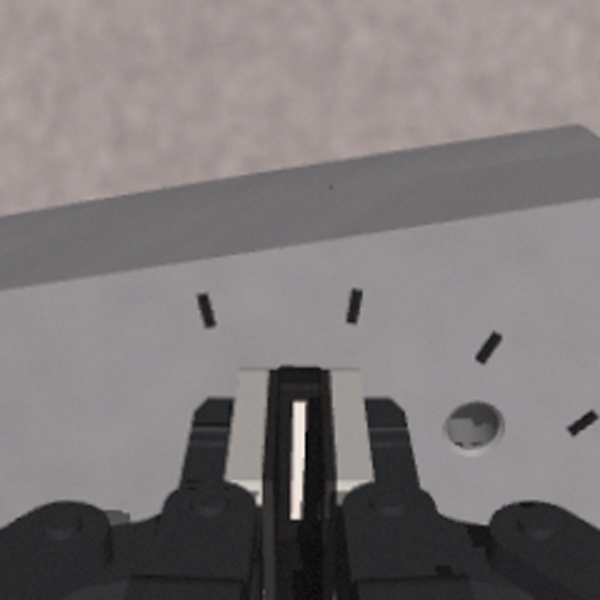

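The lug (white stripe) is gripped centrally at crop (300,460), and the bore on the right is empty. Turning it now.

Run:
```python
from h import *
C=A([.513,-.2757]); P=lambda b,r=.050:C+r*A([np.cos(b),np.sin(b)])
b0,b1=1.5835,-.358
for b in np.linspace(b0,b1,13)[1:]:
    go(*P(b),.0585,b-np.pi/2,.08)
st()
hand.move_gripper(.35); go(*P(b1),.0585,b1-np.pi/2,.05); go(*P(b1),.16,b1-np.pi/2,.15)
go(.513,-.2757,.26,-.63,.2)
o,im=snap("w7"); print(o["position"])
cv2.imwrite("pics/c7.png",cv2.resize(im[100:340,200:440],(600,600),interpolation=cv2.INTER_CUBIC))
```

```text
t29.7 open 0.083 gf 23.0 [-0.8 -4.   3.8] [ 0.56   -0.2934  0.0197]
[ 0.51294047 -0.2756587   0.22042903]
```

View pics/c7.png

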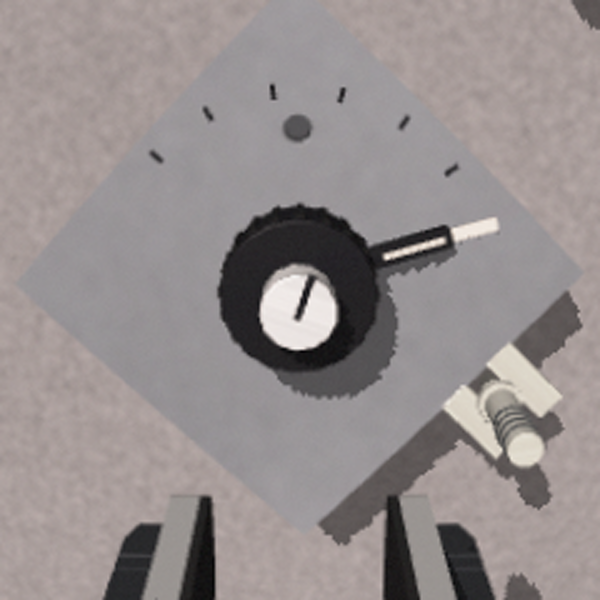

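The lug lines up with the white mark (crop (470,228)), the pin stands upright in the notch, and the knob pointer hasn't changed. Now I'll look at the stone and hook from above.

Run:
```python
from h import *
go(.50,.03,.36,np.pi/2,ptp=True); o,im=snap("w8"); print(o["position"],o["tool_rot"])
go(.53,.27,.40,np.pi/2,ptp=True); o2,im2=snap("w9"); print(o2["position"],o2["clock"])
c1=cv2.resize(im[60:300,200:440],(400,400),interpolation=cv2.INTER_CUBIC);c2=cv2.resize(im2[60:300,200:440],(400,400),interpolation=cv2.INTER_CUBIC)
cv2.imwrite("pics/c8.png",np.hstack([c1,c2]))
```

```text
[0.50008732 0.02963821 0.32071678] [ 8.75549020e-04  9.99999593e-01 -3.92607983e-05 -2.13407677e-04]
[0.53014354 0.26894054 0.36068126] 35.15
```

View pics/c8.png

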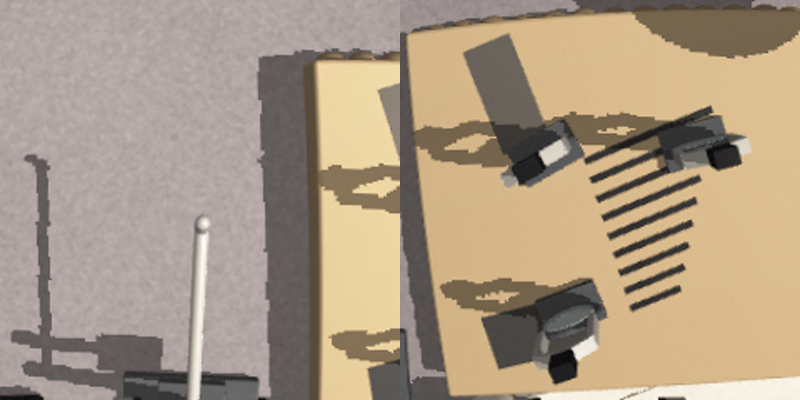

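In the left panel the hook tip is at crop (202,222) and the arm reaches (195,390). In the right panel the tabs are at (527,168), (725,156) and (563,365), with foot axes at bearings of about 2.07, 1.87 and 1.94. That was my 13th view, so the rest is numeric. Next I'll get the hook pose and tab positions.

Run:
```python
from h import *
np.set_printoptions(precision=4,suppress=True)
o8={"position":A([0.50008732,0.02963821,0.32071678]),"tool_rot":Q(np.pi/2)}
o9={"position":A([0.53014354,0.26894054,0.36068126]),"tool_rot":Q(np.pi/2)}
im8=cv2.imread("pics/w8.png").astype(int)
# arm centreline: bright columns per row
for r in range(192,300,12):
    row=im8[r,295:340].sum(1); m=np.where(row>row.min()*0+540)[0]
    if len(m):
        u=295+m.mean(); print(r,u,len(m),onz("wrist",(u,r),.17,o8),onz("wrist",(u,r),.184,o8))
print("tip tri",tri(ray("wrist",(321.2,193.2),o8),ray("top",(299,283)),ray("scene",(314,194))))
T={"L1":((207.2,224.9),(427.2,198.8),(297.8,279)),"L2":((162,284.8),(420,166),(395,153.6)),"L3":((212.5,281.5),(384.4,178),(276.2,160.8))}
for n,(t,s,w) in T.items():
    print(n,tri(ray("top",t),ray("scene",s),ray("wrist",w,o9)),onz("wrist",w,.174,o9),onz("top",t,.174))
# top view arm
t=cv2.imread("pics/top0.png").astype(int)
for r in range(215,286,10):
    row=t[r,290:312].sum(1); m=np.where(row>450)[0]
    if len(m): print(r,290+m.mean(),len(m),onz("top",(290+m.mean(),r),.172))
# loupe0 tab, post : scene rays onto plane y=0.022
for n,u in dict(tab0=(351.2,226),post=(359,231)).items():
    q,d=ray("scene",u); print(n,q+d*(.022-q[1])/d[1])
```

```text
192 322.5 6 [0.4813 0.0343 0.17  ] [0.4786 0.0342 0.184 ]
204 322.0 7 [0.4925 0.0339 0.17  ] [0.4894 0.0338 0.184 ]
216 321.0 7 [0.5039 0.033  0.17  ] [0.5003 0.0329 0.184 ]
228 320.5 6 [0.5155 0.0325 0.17  ] [0.5114 0.0325 0.184 ]
240 319.5 6 [0.5273 0.0316 0.17  ] [0.5227 0.0316 0.184 ]
252 319.0 5 [0.5393 0.0311 0.17  ] [0.5342 0.0311 0.184 ]
264 318.5 6 [0.5516 0.0306 0.17  ] [0.546  0.0307 0.184 ]
276 317.5 6 [0.5643 0.0296 0.17  ] [0.5582 0.0297 0.184 ]
288 317.0 5 [0.5773 0.0291 0.17  ] [0.5707 0.0292 0.184 ]
tip tri [0.4808 0.0321 0.1827]
L1 [0.6154 0.2459 0.172 ] [0.6137 0.2473 0.174 ] [0.6159 0.244  0.174 ]
L2 [0.4776 0.3451 0.1711] [0.4779 0.3465 0.174 ] [0.4776 0.3428 0.174 ]
L3 [0.4854 0.2276 0.1727] [0.486  0.2278 0.174 ] [0.4849 0.2277 0.174 ]
225 301.0 1 [0.6157 0.026  0.172 ]
235 301.0 1 [0.5921 0.0259 0.172 ]
245 300.0 1 [0.5688 0.0281 0.172 ]
255 300.0 1 [0.5455 0.028  0.172 ]
265 299.0 1 [0.5224 0.0302 0.172 ]
275 298.0 1 [0.4995 0.0324 0.172 ]
tab0 [0.6415 0.022  0.1884]
post [0.6679 0.022  0.1909]
```

```bash
cat >> h.py <<'E'
def tabs(im,o):
    "black tabs seen by the wrist over the stone -> list of (pixel, point at z=.172, area)"
    m=(im.max(2)<38).astype(np.uint8); m[305:]=0
    n,_,s,c=cv2.connectedComponentsWithStats(m); out=[]
    for i in range(1,n):
        p=onz("wrist",c[i],.172,o)
        if 50<s[i,4]<900 and .36<p[0]<.72 and .12<p[1]<.46: out.append((c[i].round(1),p.round(4),int(s[i,4])))
    return out
HK=lambda x:.0328-.055*(x-.5)   # arm axis y at world x
def look():
    go(.53,.27,.40,np.pi/2,.35); o,im=snap("look%d"%int(10*ctrl.get_obs()["clock"])); return tabs(im,o)
def hang(x,y,a,xs):
    ah=np.pi/2-.055
    hand.move_gripper(.5,60); go(x,y,.26,a,.3); go(x,y,.162,a,.12); hand.move_gripper(0,60); o=st()
    if not .12<o["opening"]<.25: print("MISS"); return False
    go(x,y,.325,a,.2); go(.443,HK(.443),.325,ah,.2); st()
    go(.443,HK(.443),.204,ah,.2)
    print("slide contact",go(xs,HK(xs),.204,ah,.1,contact=6)); st()
    p=ctrl.get_obs()["position"]
    print("down contact",go(p[0],p[1],.176,ah,.03,contact=4)); st()
    hand.move_gripper(.35); go(p[0],p[1],.26,ah,.12); st(); return True
E
python3 - <<'E'
from h import *
o9={"position":A([0.53014354,0.26894054,0.36068126]),"tool_rot":Q(np.pi/2)}
for t in tabs(cv2.imread("pics/w9.png"),o9): print(t)
hang(.4854,.2278,2.07,.600)
for t in look(): print(t)
o=ctrl.get_obs(); im=read_camera("scene"); cv2.imwrite("pics/s9.png",im)
E
```

```text
(array([348.8, 140.4]), array([0.4659, 0.3   , 0.172 ]), 117)
(array([390. , 151.2]), array([0.4758, 0.3417, 0.172 ]), 90)
(array([276.7, 160.1]), array([0.4856, 0.2281, 0.172 ]), 187)
(array([297.4, 279.3]), array([0.615 , 0.2468, 0.172 ]), 242)
t37.5 open 0.170 gf 59.2 [-0.1 -1.8  6.3] [0.4859 0.2278 0.1238]
t39.6 open 0.171 gf 58.6 [ 0.7 -0.3 -2.6] [0.4431 0.0364 0.2859]
slide contact False
t42.0 open 0.170 gf 58.5 [-0.6  0.5 -2.1] [0.5997 0.0274 0.1651]
down contact True
t42.8 open 0.166 gf 59.7 [-0.9  0.3  5.5] [0.5997 0.0274 0.1423]
t43.9 open 0.351 gf 0.0 [-0.2 -0.4  0.6] [0.5993 0.0274 0.2203]
(array([348.4, 141.1]), array([0.4662, 0.2994, 0.172 ]), 113)
(array([390.1, 151.7]), array([0.4759, 0.3415, 0.172 ]), 93)
(array([297.4, 280. ]), array([0.6149, 0.2466, 0.172 ]), 245)
```

Loupe3 hung, with contact at the expected height. The other two haven't moved. Next is loupe1.

Run:
```python
from h import *
print(hang(.6152,.2462,1.94,.561))
for t in look(): print(t)
```

```text
t47.3 open 0.170 gf 59.3 [-0.1 -1.6  6.4] [0.6157 0.2461 0.1238]
t49.7 open 0.172 gf 58.6 [ 0.5 -1.  -1.9] [0.4434 0.0363 0.2859]
slide contact False
t51.8 open 0.171 gf 58.5 [ 0.3 -0.3 -2.4] [0.5606 0.0295 0.1651]
down contact True
t52.5 open 0.169 gf 59.5 [-0.3 -0.4  4.3] [0.5606 0.0295 0.1424]
t53.7 open 0.352 gf 0.0 [ 0.3  0.7 -0.6] [0.5602 0.0295 0.2204]
True
(array([348.4, 141.3]), array([0.4661, 0.2994, 0.172 ]), 116)
(array([390.1, 151.8]), array([0.4758, 0.3416, 0.172 ]), 88)
```

Run:
```python
from h import *
print(hang(.4777,.3445,1.87,.522))
go(.50,.28,.36,np.pi/2,.3)
s=read_camera("scene");t=read_camera("top")
a=cv2.resize(s[150:300,290:490],(800,600),interpolation=cv2.INTER_CUBIC)
r=lambda im,x,y,w,h:cv2.resize(im[y:y+h,x:x+w],(400,300),interpolation=cv2.INTER_CUBIC)
cv2.imwrite("pics/f.png",np.vstack([np.hstack([r(s,300,150,200,150),r(s,120,240,200,150)]),np.hstack([r(t,240,180,120,90),r(t,380,180,120,90)])]))
```

```text
t57.0 open 0.173 gf 59.1 [-0.3 -2.3  6.1] [0.4781 0.3445 0.1239]
t59.6 open 0.171 gf 58.6 [ 0.2  0.5 -1.8] [0.443  0.0364 0.2859]
slide contact False
t61.3 open 0.165 gf 58.6 [-0.2  0.2 -2. ] [0.5215 0.0316 0.165 ]
down contact True
t62.1 open 0.167 gf 59.5 [-1.1  0.7  5.1] [0.5215 0.0316 0.1424]
t63.2 open 0.350 gf 0.0 [ 0.6  0.3 -0. ] [0.5212 0.0316 0.2204]
True
```

View pics/f.png

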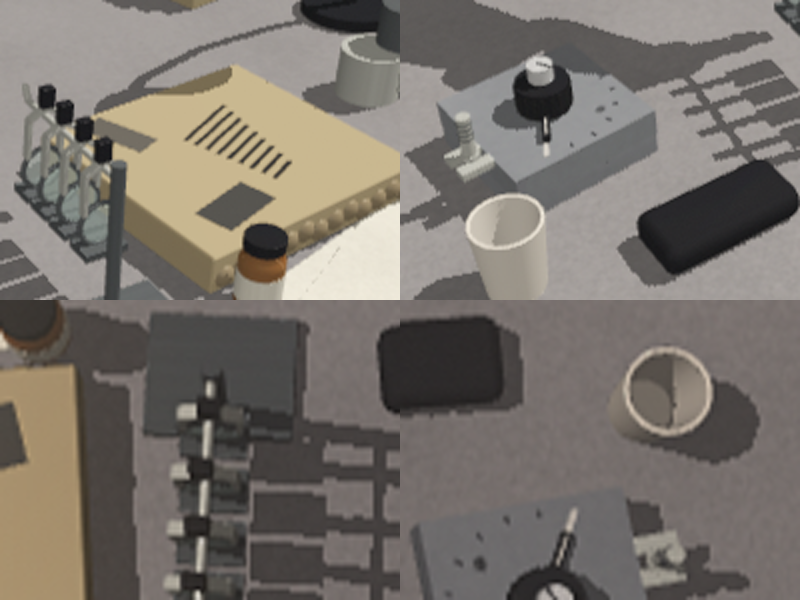

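All four loupes hang on the arm (tabs at crop (47,97) to (103,150)) and the stone is clear. The pin is parked upright at (465,135) and the lug is on the white mark at (545,145). Handing in.

Run:
```python
from h import *
ctrl.dwell(1); print(ticket.close_job())
```

```text
the job is handed in; nothing more can be done
None
```

I handed the job in at about 65 s of the 210 s limit. The last pictures show the pin parked upright in the fork, the ring's lug on the full mark, the inner knob unchanged, and all three loupes from the stone hanging in front of loupe0. The hand-in gave back no verdict.

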